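# Power up the repaired rack and hold its reset key

### The arm

A 6-joint arm with a two-finger parallel gripper is mounted at the origin on the work surface. World frame = base frame: x ahead of the robot, y to its left, z up, the work surface at z = 0. Lengths are in mm, angles in degrees, forces in N, time in s.
With the tool pointing down it reaches from about 350 to 850 mm from the base axis. Payload 8.1 kg.
Tool frame: the origin (TCP) lies at the very end of the fingers, on their centre line; the grasp point (between the pads) lies 19 mm behind it; x points along the fingers, y is the direction in which the jaws open and shut, and the axes are right-handed (so a half turn about x gives the same grasp; the last joint's range is limited). The gripper opens to 85 mm and grips with 20 to 120 N. Pads are 22 mm wide; open, the fingers measure 114 mm over their backs; the gripper's body (76 mm by 85 mm) begins 54 mm behind the grasp point. The pads swing forward as they close: fully open they stand 13 mm farther back than shut.
Start: joints at [-75.31, 7.471, 85.268, -0, 87.261, -4.893], TCP at [201.13, -565.289, 231.292] pointing down, gripper open.
Joint ranges: [-169.43, 169.43], [-51.17, 129.36], [1.28, 143.12], [-76.62, 256.62], [0, 156.53], [-152.29, 152.29]. Speed limits (degrees/s): [136.94, 136.94, 159.86, 180, 180, 180].

### API

Orientations are given as [roll, pitch, yaw] about the fixed x, y, z axes, in that order (R = Rz(yaw) Ry(pitch) Rx(roll)).
In Python, from bench import sensors, snapshot, r gives the robot as it stands. The module is installed in compiled form; this text tells all that it offers.
- The arm moves only by the tool drive_tool, never from a script. Its argument "moves" is one flat list of numbers, 6 for each row, row after row: the shift along the tool's x, y, z in cm, then the turn, a rotation vector about the tool's x, y, z in degrees. In form: [tx, ty, tz, wx, wy, wz, tx, ty, tz, wx, wy, wz, ...]. A call has 1 to 20 rows; each row shifts and turns the commanded pose from where the row before left it, along the tool's axes as they then stand; what a row does not reach is not made up. A row lasts 1/12 s, in which the tool goes at most 41.7 mm and 7.16 degrees, less where a joint would pass 70% of its speed; a pose out of reach is approached as far as the arm can. A call with a gripper value outside its range is refused whole. "hand" is the finger opening in cm, from 0 to 8.54, set as the call begins (left out, the last holds). The fingers move at their own pace and stop on an object; "grip_force" is the grip in N (left out, the last holds). Time passes only in rows, so rows that do not move let the fingers close. It gives the time, the measured TCP pose, the force and the opening at its end, in the units of the state.
- sensors.sense(): the state, without advancing time (a new reading comes with each control period).
- snapshot(name): name is "scene" or "top" or "wrist"; returns a dict with "image" (420x560x3 uint8, red, green, blue), "z_map" (420x560 float32, mm along the optical axis (not along the pixel's ray), 0 where there is no reading), "camera_matrix" (3x3 intrinsics, pixels), "eye" and "orientation" of the camera in the world; the wrist camera has in their place "mount" (4x4, takes a point from camera to tool coordinates, whose origin is the TCP and whose axes are the tool frame's). Camera axes: x right, y down, z forward; pixel columns grow to the right and rows downward; lengths in mm; the calibration is good to about 2 mm. A picture is of the moment at which its call begins: read the wrist's pose just before it.
- r.hand_in(): hands the job in, once; it reports no verdict.
The state is a dict: "time": time; "joint_pos": joint angles; "qd": joint speeds; "joint_efforts": joint torques, N m; "tool_pos": TCP position; "tcp_rot": TCP orientation; "ft_force": force on the tool from outside, world axes, zero at the start; "wrist_torque": the same for the moment, N m; "finger_gap": finger opening in mm.
Only numpy, scipy, OpenCV 4.12 (cv2) and the standard library are available. Lean on these libraries where they do the work, as an engineer would, in place of code of your own. Each camera call takes 0.05 s, during which the arm holds its last target.

### The job

Start up the repaired rack: with the fingertips push its power lever all the way over to the side away from the robot, then gently press the broad round disc key (on one of the grey modules) down, keep it down for about a second, let it spring back up and draw the hand away. Nothing may be lifted or pulled out of its place; leave the other keys, modules and everything else on the bench untouched.

Things in the scene. Friction and masses are not known exactly. Their poses are not given: they have to be found in the camera images.
- rack: Fixed rack under test. Dark steel base plate 134 x 290 mm, 8 mm thick, on the bench (bench top at height 0). Aluminium walls 4 mm thick, standing 42 mm above the bench, make 6 square bays, 2 along x by 3 along y, 63 mm centre to centre, all filled. Origin: on the bench under the middle of the six bays; x points across the rack (away from the robot, up to 0.35 rad turned), y along it to the left, z up. The power lever stands on the ledge at the -y end, 140 mm from the origin.
- lever (a joint): Power lever: steel stem 10 mm thick with a black ball 26 mm across on its end, standing on a 70 x 50 x 25 mm grey block. It turns about a pivot axis parallel to the rack's y, 30 mm above the bench, at rack x 0, y -140 mm; ball centre 80 mm from the pivot. Value in rad: at 0 it leans 0.5 rad from upright towards the rack's -x side (the robot), at 1.0 (stop) it leans 0.5 rad to the +x side. It starts at 0 to 0.25. Light friction (about 1 N at the ball); stays where it is left.
- lever_tip (a point): Centre of the lever's ball, 100 mm above the bench at either stop and 110 mm when upright.
- mod_disc: Loose plug-in module, grey plastic block 56 x 56 x 60 mm, 0.2 to 0.45 kg, standing in a bay of the rack with 1.5 mm play each side (any of the six bays). Its top face is 70 mm above the bench with a thin white round plate; the key on it is one broad round black disc, 34 mm across. Origin: centre of its underside, 10 mm above the bench; axes as the rack's.
- key_disc (a joint): Travel of the disc key in m: 0 = up, 0.008 = fully down. Springs back by itself; about 1 N to start and 4.5 N fully down.
- disc_top (a point): Centre of the flat top of the disc key; 86 mm above the bench when up; moves down with the key.
- mod_bar: Loose plug-in module, grey plastic block 56 x 56 x 60 mm, 0.2 to 0.45 kg, standing in a bay of the rack with 1.5 mm play each side (any of the six bays). Its top face is 70 mm above the bench with a thin white round plate; the key on it is one straight black bar, 42 x 11 mm. Origin: centre of its underside, 10 mm above the bench; axes as the rack's.
- key_bar (a joint): Travel of the bar key in m: 0 = up, 0.008 = fully down. Springs back by itself; about 1 N to start and 4.5 N fully down.
- bar_top (a point): Centre of the flat top of the bar key; 86 mm above the bench when up; moves down with the key.
- mod_cross: Loose plug-in module, grey plastic block 56 x 56 x 60 mm, 0.2 to 0.45 kg, standing in a bay of the rack with 1.5 mm play each side (any of the six bays). Its top face is 70 mm above the bench with a thin white round plate; the key on it is a black plus-shaped cross, 38 mm across, arms 10 mm wide. Origin: centre of its underside, 10 mm above the bench; axes as the rack's.
- key_cross (a joint): Travel of the cross key in m: 0 = up, 0.008 = fully down. Springs back by itself; about 1 N to start and 4.5 N fully down.
- cross_top (a point): Centre of the flat top of the cross key; 86 mm above the bench when up; moves down with the key.
- mod_pin: Loose plug-in module, grey plastic block 56 x 56 x 60 mm, 0.2 to 0.45 kg, standing in a bay of the rack with 1.5 mm play each side (any of the six bays). Its top face is 70 mm above the bench with a thin white round plate; the key on it is one small round black pin, 12 mm across. Origin: centre of its underside, 10 mm above the bench; axes as the rack's.
- key_pin (a joint): Travel of the pin key in m: 0 = up, 0.008 = fully down. Springs back by itself; about 1 N to start and 4.5 N fully down.
- pin_top (a point): Centre of the flat top of the pin key; 86 mm above the bench when up; moves down with the key.
- mod_blank: Loose bystander in one of the bays: same grey block 56 x 56 x 60 mm but with a steel pull handle (36 mm wide, top 89 mm above the bench) instead of a key. Origin: centre of underside.
- pot: Loose bystander in one of the bays: white round pot of screws, 50 mm across, 70 mm tall, top 80 mm above the bench. Origin: centre of underside.
- pliers: Bystander lying on the bench on the robot's side of the rack: pliers with red handles, 170 mm long, 18 mm high. Origin: on the bench near the pivot; x towards the jaws.
- driver: Bystander lying beyond the rack's left (+y) end: screwdriver, orange handle, 170 mm long, 26 mm high. Origin: under its middle; x towards the tip.
- drill: Bystander lying on its side on the far side of the rack: blue and black cordless drill, about 180 x 165 mm, 62 mm high. Origin: on the bench under the motor housing; y towards the chuck, x towards the battery foot.
- battery: Bystander beyond the lever end of the rack: black battery pack 75 x 110 x 52 mm. Origin: centre of underside.
- board: Bystander beyond the rack's left end: aluminium box 120 x 85 x 50 mm with a green circuit board on it, 73 mm high overall. Origin: centre of underside.
Things that resemble listed ones, but are neither listed nor needed, are in the scene too. What is shaped like the mod_disc but pink is not meant.

How it is judged:
By the outcome, as a careful person would: the job done as asked, in the order asked, and still so for the second after the job is handed in, with the robot touching nothing.
It also fails if it takes over 45 s, if anything falls off the work surface, if the arm or the gripper's body presses on something with over 40 N, if the wrist force passes 120 N, or if a joint passes its speed limit or range.

## Working session

There is one attempt and no reset: what is moved stays moved. The work goes in short steps, Python scripts to look and compute and a tool call to move; the robot and the scene stay as the last step left them, time stands still between calls to the robot, and variables do not carry over. Pictures are saved under pics/ and viewed, and the job is handed in when it is done.

Besides the shell and the picture viewer there is one more tool, called after ">>>" in YAML: its name, and indented under it one key for each argument. drive_tool: Moves the arm, as the interface text tells. Its arguments: {"type":"object","properties":{"moves":{"type":"array","items":{"type":"number"}},"hand":{"type":"number"},"grip_force":{"type":"number"}},"required":["moves"]}

```bash
mkdir -p pics
cat > h.py <<'E'
import numpy as np,cv2
from bench import sensors,snapshot,r
def get(n,f):
    d=snapshot(n); cv2.imwrite('pics/'+f+'.png',d['image'][:,:,::-1]); np.savez('pics/'+f+'.npz',**d); return d
E
python3 - <<'E'
from h import *
print(sensors.sense())
for n in('scene','top'):
    d=get(n,n+'1'); print(d['camera_matrix'],d['eye'],d['orientation'])
E
```

```text
{'time': 0.0, 'joint_pos': array([-7.53100152e+01,  7.51732328e+00,  8.53302186e+01,  3.59652266e-03,
        8.72600050e+01, -4.89083040e+00]), 'qd': array([ 0.03922194, -0.07143715, -0.07250136,  0.03912086,  0.02774718,
        0.0769021 ]), 'joint_efforts': array([-1.71517542e-03, -5.69412911e+01, -5.00544047e+01, -3.08873323e-04,
        1.50652259e-02, -5.15261979e-05]), 'tool_pos': array([ 201.00689035, -564.74689302,  230.21232345]), 'tcp_rot': array([-96.80380854,  89.89239318, 102.77683139]), 'ft_force': array([ 0.44063419,  0.43978349, -0.2276417 ]), 'wrist_torque': array([-0.04309217,  0.00095916,  0.02406684]), 'finger_gap': 85.51987877106328}
[[474.85101571   0.         284.0344278 ]
 [  0.         474.85101571 207.48082469]
 [  0.           0.           1.        ]] [1038.09241815  600.8412802   953.85470052] [-140.92677009    1.02218395  138.37845611]
[[453.59842873   0.         277.74269151]
 [  0.         453.59842873 206.22446452]
 [  0.           0.           1.        ]] [ 375.29161913   76.05840867 1284.1528108 ] [-170.23568621    0.5513417   -89.34106736]
```

View pics/scene1.png

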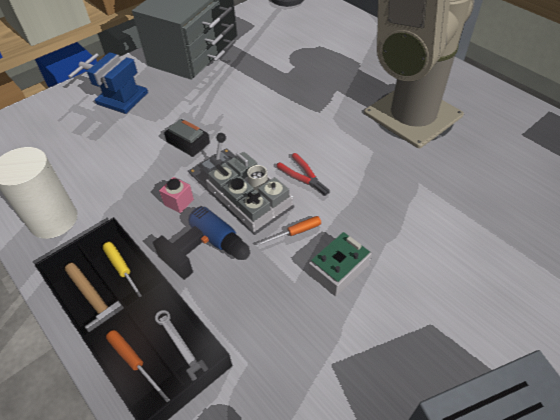

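View pics/top1.png

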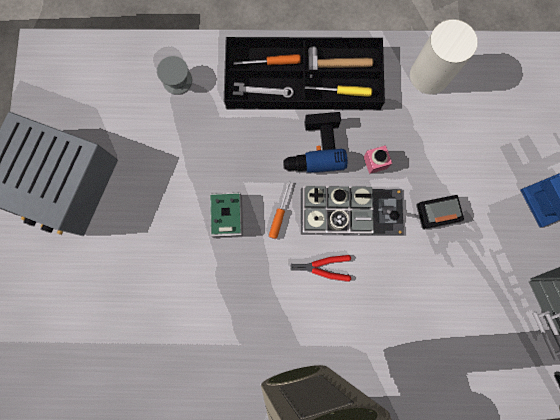

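```bash
cat >> h.py <<'E'
from scipy.spatial.transform import Rotation as R
def ray(d,u,v,z=None):
    K=d['camera_matrix'];Rm=R.from_euler('xyz',d['orientation'],degrees=True).as_matrix()
    c=np.array([(u-K[0,2])/K[0,0],(v-K[1,2])/K[1,1],1]);w=Rm@c
    if z is None:
        return d['eye']+w*d['z_map'][int(round(v)),int(round(u))]
    return d['eye']+w*(z-d['eye'][2])/w[2]
E
python3 - <<'E'
from h import *
d=dict(np.load('pics/top1.npz'))
im=cv2.imread('pics/top1.png')
cv2.imwrite('pics/z1.png',cv2.resize(im[170:250,290:440],None,fx=5.3,fy=5.3,interpolation=cv2.INTER_CUBIC))
s=cv2.imread('pics/scene1.png')
cv2.imwrite('pics/z2.png',cv2.resize(s[120:240,170:310],None,fx=5,fy=5,interpolation=cv2.INTER_CUBIC))
for p in [(339,196),(316,196),(362,196),(316,218),(393,215),(397,216),(345,206),(402,187)]: print(p,ray(d,*p).round(1))
E
```

```text
(339, 196) [611.3 -74.6  83.9]
(316, 196) [610.3 -12.6  85.5]
(362, 196) [ 611.7 -136.2   84.8]
(316, 218) [550.3 -12.3  87. ]
(393, 215) [ 555.  -208.5  122.5]
(397, 216) [ 553.  -219.6  119.1]
(345, 206) [586.7 -92.5  68.7]
(402, 187) [ 657.2 -268.5   -5.5]
```

View pics/z1.png

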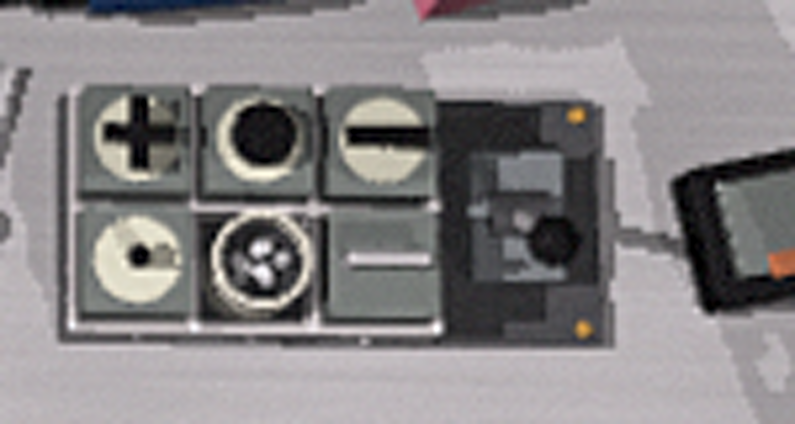

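View pics/z2.png

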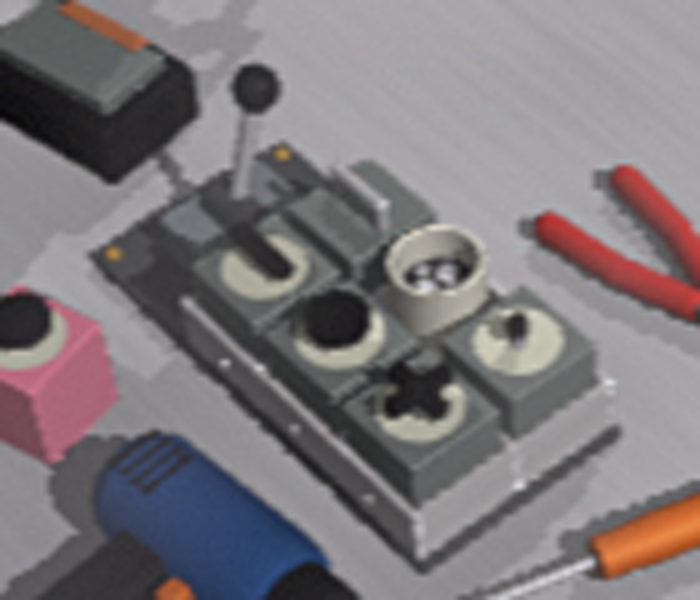

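Run:
```python
from h import *
for n in('top1','scene1'):
    d=dict(np.load(f'pics/{n}.npz')); im=d['image']
    g=im.max(2); m=(g<48).astype(np.uint8)
    nl,lab,st,ce=cv2.connectedComponentsWithStats(m)
    for i in range(1,nl):
        x,y=ce[i]
        if st[i,4]>15 and ((n=='top1' and 295<x<410 and 180<y<240) or (n!='top1' and 180<x<300 and 125<y<230)):
            print(n,ce[i].round(1),st[i],'z86',ray(d,*ce[i],86).round(1),'z104',ray(d,*ce[i],104).round(1), ray(d,*ce[i]).round(1))
    # orange dots on plate z 8
    hsv=cv2.cvtColor(im,cv2.COLOR_RGB2HSV)
    m=((hsv[...,0]>12)&(hsv[...,0]<28)&(hsv[...,1]>150)&(hsv[...,2]>120)).astype(np.uint8)
    nl,lab,st,ce=cv2.connectedComponentsWithStats(m)
    for i in range(1,nl):
        if st[i,4]<30: print('dot',ce[i].round(1),st[i,4],ray(d,*ce[i],10).round(1),ray(d,*ce[i]).round(1))
    # wall tops
```

```text
top1 [316.2 194.5] [310 188  13  14  69] z86 [614.4 -13.   86. ] z104 [610.8 -11.7 104. ] [615.1 -13.3  82.5]
top1 [378.9 201.6] [372 189  23  41 291] z86 [ 596.5 -181.    86. ] z104 [ 593.2 -177.2  104. ] [ 606.5 -192.6   32. ]
top1 [339.5 195. ] [334 190  12  11 105] z86 [613.7 -75.6  86. ] z104 [610.1 -73.3 104. ] [612.6 -74.9  91.7]
top1 [363.4 195.1] [356 194  15   4  48] z86 [ 613.9 -139.8   86. ] z104 [ 610.3 -136.5  104. ] [ 613.3 -139.3   88.7]
top1 [399.2 204.6] [397 199   5  13  29] z86 [ 589. -235.   86.] z104 [ 585.8 -230.3  104. ] [ 603.4 -256.     5.2]
top1 [358.  206.1] [350 200  20   9  28] z86 [ 583.9 -124.9   86. ] z104 [ 580.7 -121.9  104. ] [ 586.6 -127.5   70.6]
top1 [338. 207.] [329 207  19   1  19] z86 [580.8 -71.3  86. ] z104 [577.7 -69.1 104. ] [585.9 -75.   56.3]
top1 [394.8 214.9] [389 210  12  11  82] z86 [ 561.  -222.3   86. ] z104 [ 558.2 -217.8  104. ] [ 556.1 -214.5  117.3]
top1 [328.9 214.3] [328 212   4   7  17] z86 [560.8 -46.8  86. ] z104 [558. -45. 104.] [572.7 -54.7   9.3]
top1 [336.  214.3] [332 212  10   6  26] z86 [561.  -65.9  86. ] z104 [55
[... 642 characters left out ...]
ene1 [186.5 142.5] [164 130  45  26 531] z86 [ 625.2 -278.1   86. ] z104 [ 633.8 -259.8  104. ] [ 602.9 -325.6   39.1]
scene1 [223.7 171.5] [220 168   8   7  26] z86 [ 616.3 -126.1   86. ] z104 [ 625. -111.  104.] [ 615.8 -126.9   85. ]
scene1 [236.7 183.3] [231 178  12  11 107] z86 [616.5 -72.3  86. ] z104 [625.3 -58.4 104. ] [617.5 -70.8  88. ]
scene1 [252.4 197.3] [244 192  16  11  97] z86 [616.8 -11.   86. ] z104 [625.5   1.7 104. ] [616.2 -11.9  84.8]
scene1 [233.7 214.2] [221 202  27  26  33] z86 [ 6.816e+02 -5.000e-01  8.600e+01] z104 [689.  12. 104.] [648.  -57.1   4.2]
dot [317. 221.] 1 [509.7 104.9  10. ] [516.9 111.6  22.9]
dot [314. 222.] 1 [517.4 102.1  10. ] [523.7 108.1  21.5]
```

Run:
```python
from h import *
s=sensors.sense(); M=R.from_euler('xyz',s['tcp_rot'],degrees=True).as_matrix(); print(M.round(4),s['tool_pos'])
print(M.T@(np.array([530,-216.5,140])-s['tool_pos']))
```

```text
[[-4.000e-04  3.352e-01 -9.422e-01]
 [ 1.700e-03 -9.421e-01 -3.352e-01]
 [-1.000e+00 -1.700e-03 -2.000e-04]] [ 201.01963786 -564.78407987  230.33128406]
[  90.77214899 -217.7111228  -426.67540803]
```

>>> drive_tool:
  hand: 0
  moves: [0, 0, 0, 6.5, 0, 0, 0, 0, 0, 6.5, 0, 0, 0, 0, 0, 6.6, 0, 0, 0, -2.18, -1.96, 0, 0, 0, 0, -2.18, -1.96, 0, 0, 0, 0, -2.18, -1.96, 0, 0, 0, 0, -2.18, -1.96, 0, 0, 0, 0, -2.18, -1.96, 0, 0, 0, 0, -2.18, -1.96, 0, 0, 0, 0, -2.18, -1.96, 0, 0, 0, 0, -2.18, -1.96, 0, 0, 0, 0, -2.18, -1.96, 0, 0, 0, 0, -2.18, -1.96, 0, 0, 0, 0, -2.18, -1.96, 0, 0, 0, 0, -2.18, -1.96, 0, 0, 0, 0, -2.18, -1.96, 0, 0, 0, 0, -2.18, -1.96, 0, 0, 0, 0, -2.18, -1.96, 0, 0, 0, 0, -2.18, -1.96, 0, 0, 0]

```text
time: 1.68
tool_pos: [515.4, -215.2, 230.8]
tcp_rot: [-25.4, 90.0, 154.6]
ft_force: [0.1, -0.8, 0.3]
finger_gap: -0.2
```

Run:
```python
from h import *
s=sensors.sense(); M=R.from_euler('xyz',s['tcp_rot'],degrees=True).as_matrix(); print(M.round(4),s['tool_pos'],s['ft_force'],s['finger_gap'],s['time'])
d=get('wrist','w1')
dd=get('scene','s2')
W=M@d['mount'][:3,:3]; e=s['tool_pos']+M@d['mount'][:3,3]; print(e,W)
```

```text
[[-7.e-04 -3.e-04 -1.e+00]
 [ 3.e-04 -1.e+00  3.e-04]
 [-1.e+00 -3.e-04  7.e-04]] [ 515.38312121 -215.2070736   230.82731175] [ 0.08121555 -0.76483749  0.25565048] -0.185765498239766 1.6833
[ 592.35654479 -214.881983    374.16317213] [[-2.02186841e-03 -9.53890170e-01 -3.00149057e-01]
 [-9.99997935e-01  1.86727898e-03  8.01885487e-04]
 [-2.04448659e-04  3.00150058e-01 -9.53891975e-01]]
```

View pics/w1.png

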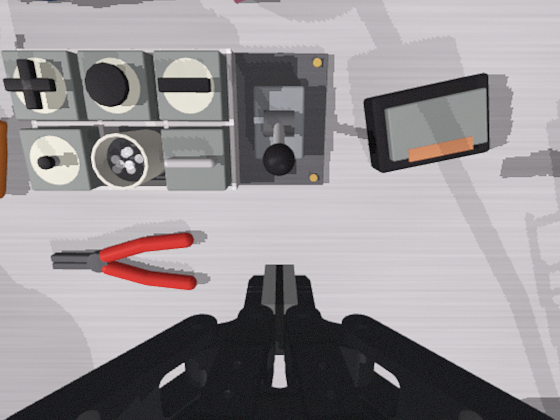

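View pics/s2.png

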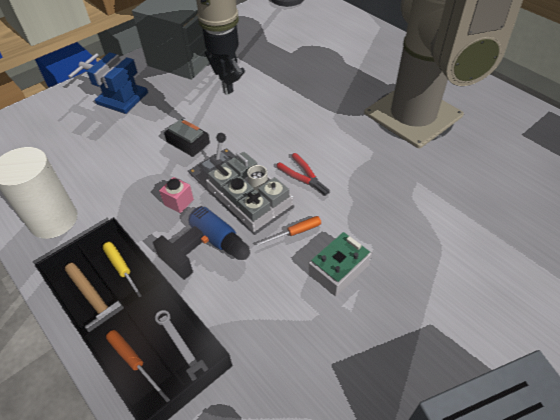

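Wrist view: the ball is at about (278,160), the disc key at (107,85) in the middle far bay, and the closed fingertips at (280,270). I'll measure from this view.

Run:
```python
from h import *
d=dict(np.load('pics/w1.npz'))
s=sensors.sense(); M=R.from_euler('xyz',s['tcp_rot'],degrees=True).as_matrix()
W=M@d['mount'][:3,:3]; e=s['tool_pos']+M@d['mount'][:3,3];K=d['camera_matrix']
def rz(u,v,z):
    w=W@[(u-K[0,2])/K[0,0],(v-K[1,2])/K[1,1],1]; return (e+w*(z-e[2])/w[2]).round(1)
def dep(u,v):
    w=W@[(u-K[0,2])/K[0,0],(v-K[1,2])/K[1,1],1]; return (e+w*d['z_map'][int(v),int(u)]).round(1)
m=(d['image'].max(2)<55).astype(np.uint8)
m=cv2.morphologyEx(m,cv2.MORPH_OPEN,np.ones((9,9),np.uint8))
nl,lab,st,ce=cv2.connectedComponentsWithStats(m)
for i in range(1,nl):
    if st[i,4]>60 and ce[i][1]<250: print(ce[i].round(1),st[i],rz(*ce[i],86),rz(*ce[i],106),dep(*ce[i]))
for p in [(35,83),(185,85),(317,62),(313,178),(279,268)]: print(p,rz(*p,86),rz(*p,8),dep(*p))
```

```text
[114.5  73. ] [109  68  12  11 127] [624.1 -80.8  86. ] [622.  -89.9 106. ] [623.9 -81.4  87.5]
[406.2 112. ] [ 365   75  123   97 2811] [ 594.8 -317.3   86. ] [ 594.8 -310.   106. ] [ 595.  -329.7   51.9]
[185.2  84.5] [166  78  37  14 468] [ 615.7 -136.6   86. ] [ 614.1 -141.9  106. ] [ 615.6 -136.9   87.3]
[119.9  94.2] [114  89  13  12 148] [608.2 -82.8  86. ] [607.2 -91.9 106. ] [608.1 -83.7  87.9]
[280.6 157.9] [267 144  27  31 600] [ 557.1 -213.8   86. ] [ 559.6 -213.7  106. ] [ 561.3 -213.7  119.4]
(35, 83) [616.6 -15.6  86. ] [622.8  37.8   8. ] [616.5 -16.4  87.3]
(185, 85) [ 615.3 -136.4   86. ] [ 621.2 -115.7    8. ] [ 615.2 -136.6   86.8]
(317, 62) [ 632.4 -242.3   86. ] [ 642.9 -250.3    8. ] [ 642.4 -249.9   12.1]
(313, 178) [ 539.7 -242.2   86. ] [ 525.1 -250.1    8. ] [ 525.9 -249.7   12.1]
(279, 268) [ 453.  -212.6   86. ] [ 414.9 -212.5    8. ] [ 527.9 -212.7  239.6]
```

>>> drive_tool:
  moves: [2.8, 0, 0, 0, 0, 0, 2.8, 0, 0, 0, 0, 0, 2.8, 0, 0, 0, 0, 0, 2.8, 0, 0, 0, 0, 0, 2.8, 0, 0, 0, 0, 0, 0, -0.1, 0, 0, 0, 0, 0, 0, 0, 0, 0, 0, 0, 0, -0.6, 0, 0, 0, 0, 0, -0.6, 0, 0, 0, 0, 0, -0.6, 0, 0, 0, 0, 0, -0.6, 0, 0, 0, 0, 0, -0.6, 0, 0, 0, 0, 0, -0.6, 0, 0, 0, 0, 0, -0.6, 0, 0, 0, 0, 0, -0.6, 0, 0, 0, 0, 0, -0.6, 0, 0, 0, 0, 0, -0.6, 0, 0, 0]

```text
time: 3.2
tool_pos: [575.4, -215.5, 91.1]
tcp_rot: [-27.9, 90.0, 152.1]
ft_force: [-1.0, 0.1, -0.3]
finger_gap: 0.3
```

>>> drive_tool:
  moves: [0, 0, -0.5, 0, 0, 0, 0, 0, -0.5, 0, 0, 0, 0, 0, -0.5, 0, 0, 0, 0, 0, -0.3, 0, 0, 0, 0, 0, 0, 0, 0, 0]

```text
time: 3.62
tool_pos: [593.4, -215.6, 91.2]
tcp_rot: [177.3, 90.0, -2.7]
ft_force: [0.6, -0.3, 0.2]
finger_gap: -0.3
```

>>> drive_tool:
  moves: [0, 0, -0.2, 0, 0, 0, 0, 0, 0, 0, 0, 0]

```text
time: 3.78
tool_pos: [595.0, -215.6, 91.3]
tcp_rot: [148.2, 90.0, -31.8]
ft_force: [-0.2, 0.1, -0.4]
finger_gap: -0.3
```

>>> drive_tool:
  moves: [0, 0, -0.2, 0, 0, 0, 0, 0, 0, 0, 0, 0]

```text
time: 3.95
tool_pos: [596.9, -215.6, 91.3]
tcp_rot: [159.6, 90.0, -20.4]
ft_force: [-0.5, -0.1, 0.0]
finger_gap: 0.3
```

>>> drive_tool:
  moves: [0, 0, -0.2, 0, 0, 0, 0, 0, 0, 0, 0, 0]

```text
time: 4.12
tool_pos: [597.5, -215.6, 91.1]
tcp_rot: [-6.2, 89.8, 173.7]
ft_force: [-7.8, 0.1, 3.7]
finger_gap: 0.0
```

>>> drive_tool:
  moves: [0, 0, -0.1, 0, 0, 0, 0, 0, 0, 0, 0, 0]

```text
time: 4.28
tool_pos: [597.7, -215.7, 91.1]
tcp_rot: [-7.0, 89.7, 173.0]
ft_force: [-12.0, 0.4, 6.6]
finger_gap: 0.1
```

Run:
```python
from h import *
print(sensors.sense()['ft_force'])
get('wrist','w2')
```

```text
[-12.00657329   0.42426763   6.56929924]
```

View pics/w2.png

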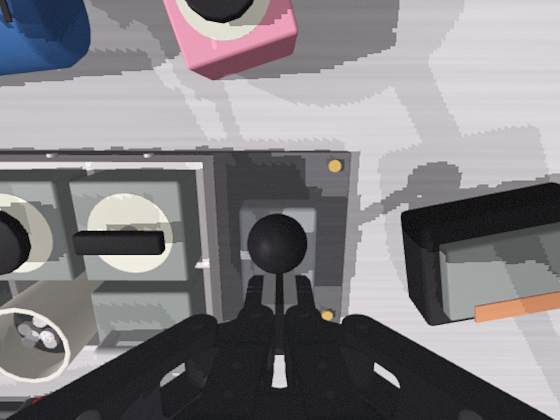

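Stop reached: the force rose at x=597.5, as predicted, with the ball at (277,243). Backing off and lifting.

>>> drive_tool:
  moves: [0, 0, 0.6, 0, 0, 0, 0, 0, 1.2, 0, 0, 0, 0, 0, 1.2, 0, 0, 0, -2.5, 0, 0, 0, 0, 0, -2.5, 0, 0, 0, 0, 0, -2.5, 0, 0, 0, 0, 0, -2.5, 0, 0, 0, 0, 0, 0, -2.8, 0, 0, 0, 0, 0, -2.8, 0, 0, 0, 0, 0, -2.8, 0, 0, 0, 0, 0, -2.8, 0, 0, 0, 0, 0, -2.8, 0, 0, 0, 0, 0, 0, 0, 0, 0, 0]

```text
time: 5.42
tool_pos: [570.1, -71.0, 191.7]
tcp_rot: [-120.1, 89.9, 60.1]
ft_force: [0.2, -0.2, -0.7]
finger_gap: 0.2
```

Run:
```python
from h import *
s=sensors.sense(); M=R.from_euler('xyz',s['tcp_rot'],degrees=True).as_matrix()
print(s['tool_pos'],s['ft_force'],M.round(3))
d=get('wrist','w3');get('top','t3')
W=M@d['mount'][:3,:3]; e=s['tool_pos']+M@d['mount'][:3,3];K=d['camera_matrix']
def rz(u,v,z):
    w=W@[(u-K[0,2])/K[0,0],(v-K[1,2])/K[1,1],1]; return (e+w*(z-e[2])/w[2]).round(1)
m=(d['image'].max(2)<60).astype(np.uint8)
m=cv2.morphologyEx(m,cv2.MORPH_OPEN,np.ones((5,5),np.uint8))
nl,lab,st,ce=cv2.connectedComponentsWithStats(m)
for i in range(1,nl):
    if st[i,4]>60 and ce[i][1]<300: 
        x,y,w_,h_=st[i,:4]; print(ce[i].round(1),st[i],rz(*ce[i],86),rz(x,y+h_/2,86),rz(x+w_,y+h_/2,86),rz(x+w_/2,y,86),rz(x+w_/2,y+h_,86),'ball',rz(*ce[i],102))
```

```text
[570.0592342  -71.02427007 191.65786199] [ 0.17823194 -0.16506992 -0.70826595] [[ 0.001  0.003 -1.   ]
 [ 0.002 -1.    -0.003]
 [-1.    -0.002 -0.001]]
[132.2  26.6] [  90    0   86   56 3879] [702.1  27.6  86. ] [701.2  55.9  86. ] [701.3  -1.5  86. ] [717.5  25.1  86. ] [684.3  29.4  86. ] ball [698.6  21.3 102. ]
[452.3   6.4] [432   0  44  17 547] [ 714.1 -183.5   86. ] [ 712.8 -170.4   86. ] [ 712.8 -199.2   86. ] [ 717.7 -184.    86. ] [ 707.9 -185.5   86. ] ball [ 709.7 -176.2  102. ]
[200.6 157.9] [ 176  133   50   51 1072] [615.4 -11.9  86. ] [615.    6.4  86. ] [615.  -30.8  86. ] [633.4 -13.5  86. ] [595.8 -10.9  86. ] ball [617.5 -15.7 102. ]
[487.1 152.7] [ 466  135   43   37 1205] [ 619.6 -224.    86. ] [ 619.  -208.5   86. ] [ 619.1 -240.2   86. ] [ 632.3 -221.9   86. ] [ 605.3 -226.9   86. ] ball [ 621.3 -214.1  102. ]
[284.7 158.5] [ 264  137   43   44 1486] [615.2 -74.5  86. ] [614.7 -59.1  86. ] [614.8 -91.1  86. ] [630.7 -75.   86. ] [598.2 -75.2  86. ] ball [617.2 -74.2 102. ]
[536.1 192.4] [ 515  150   45   87 3282] [ 589.7 -267.1   86. ] [ 588.8 -251.1   86. ] [ 588.9 -285.5   86. ] [ 621.6 -260.7   86. ] [ 553.3 -276.6   86. ] ball [ 593.4 -254.5  102. ]
[368.2 159.1] [341 152  56  15 823] [ 614.8 -136.5   86. ] [ 614.4 -116.4   86. ] [ 614.5 -158.    86. ] [ 620.  -136.7   86. ] [ 608.9 -137.6   86. ] ball [ 616.9 -132.3  102. ]
[206.1 236.6] [200 230  13  14 156] [553.1 -12.1  86. ] [552.7  -7.1  86. ] [552.7 -17.5  86. ] [558.7 -12.7  86. ] [546.7 -12.   86. ] ball [559.1 -15.8 102. ]
```

View pics/w3.png

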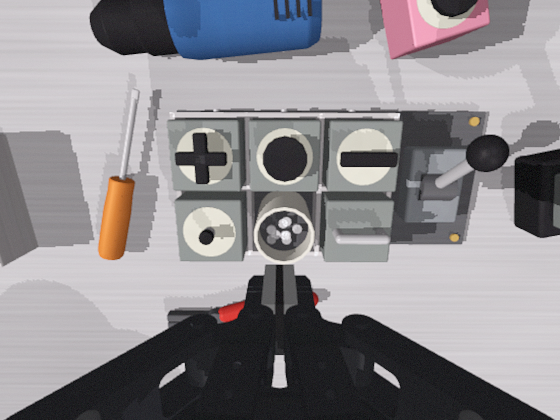

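The disc key is at (285,158), which works out to (615,-75), 34 mm across. The lever ball at (487,153) works out to x=621, which is the stop. Next I'll move over the disc and down to about 92 mm.

>>> drive_tool:
  moves: [0, 0.13, -1.5, 0, 0, 0, 0, 0.13, -1.5, 0, 0, 0, 0, 0.12, -1.5, 0, 0, 0, 2, 0, 0, 0, 0, 0, 2, 0, 0, 0, 0, 0, 2, 0, 0, 0, 0, 0, 2, 0, 0, 0, 0, 0, 1.2, 0, 0, 0, 0, 0, 0.6, 0, 0, 0, 0, 0, 0, 0, 0, 0, 0, 0, 0, 0, 0, 0, 0, 0]

```text
time: 6.43
tool_pos: [615.2, -80.0, 93.9]
tcp_rot: [161.1, 90.0, -18.9]
ft_force: [0.6, 0.0, 0.5]
finger_gap: 0.0
```

>>> drive_tool:
  moves: [0.2, 0, 0, 0, 0, 0, 0.2, 0, 0, 0, 0, 0, 0.2, 0, 0, 0, 0, 0, 0.1, 0, 0, 0, 0, 0, 0, 0, 0, 0, 0, 0]

```text
time: 6.85
tool_pos: [614.8, -79.3, 86.2]
tcp_rot: [-17.1, 90.0, 162.9]
ft_force: [-0.4, 0.1, -0.3]
finger_gap: 0.2
```

The measured y is 4.5 mm off, because the arm was still settling at the last reading. I'll correct that before touching the key.

>>> drive_tool:
  moves: [-0.4, 0, 0, 0, 0, 0, 0, -0.25, 0, 0, 0, 0, 0, -0.2, 0, 0, 0, 0, 0, 0, 0, 0, 0, 0, 0, 0, 0, 0, 0, 0, 0, 0, 0, 0, 0, 0]

```text
time: 7.35
tool_pos: [614.8, -74.8, 90.3]
tcp_rot: [35.1, 90.0, -144.9]
ft_force: [0.7, -0.4, 0.8]
finger_gap: 0.1
```

Run:
```python
from h import *
print(sensors.sense()['tool_pos'],sensors.sense()['ft_force'])
get('wrist','w4');d=get('scene','s4')
cv2.imwrite('pics/s4z.png',cv2.resize(d['image'][120:240,170:310,::-1],None,fx=5,fy=5,interpolation=cv2.INTER_CUBIC))
```

```text
[614.84533867 -74.82234191  90.29862871] [ 0.72762248 -0.43850076  0.84060966]
```

View pics/w4.png

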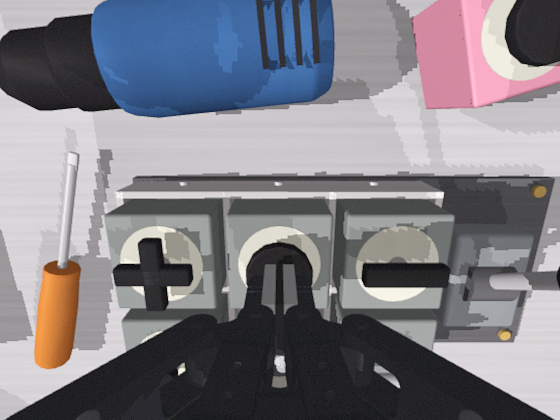

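View pics/s4z.png

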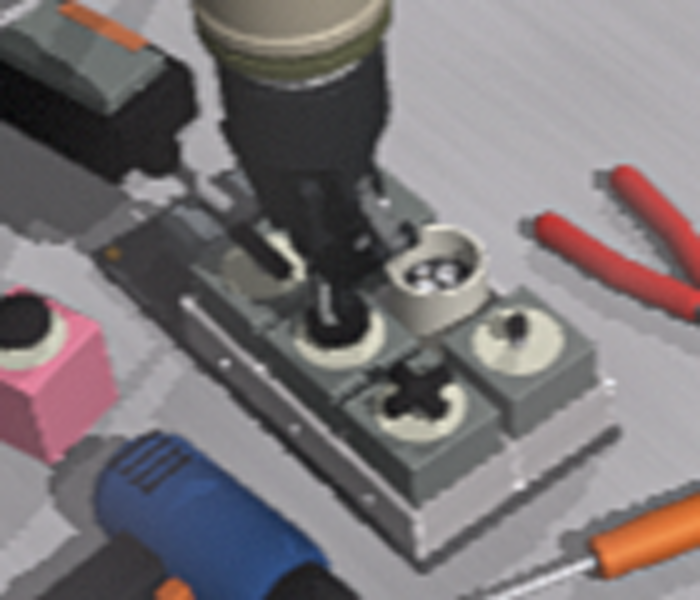

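The closed fingers sit centred just above the disc in both views, at (280,265) in the wrist view. Now I'll press slowly.

>>> drive_tool:
  moves: [0.2, 0, 0, 0, 0, 0, 0.2, 0, 0, 0, 0, 0, 0.2, 0, 0, 0, 0, 0, 0.1, 0, 0, 0, 0, 0, 0.1, 0, 0, 0, 0, 0, 0.1, 0, 0, 0, 0, 0, 0.1, 0, 0, 0, 0, 0, 0, 0, 0, 0, 0, 0]

```text
time: 8.12
tool_pos: [615.0, -75.0, 80.3]
tcp_rot: [153.9, 90.0, -26.2]
ft_force: [-1.0, 0.1, 3.8]
finger_gap: 0.0
```

>>> drive_tool:
  moves: [0.1, 0, 0, 0, 0, 0, 0.05, 0, 0, 0, 0, 0, 0, 0, 0, 0, 0, 0]

```text
time: 8.37
tool_pos: [615.0, -75.0, 78.9]
tcp_rot: [157.6, 90.0, -22.4]
ft_force: [-0.8, -0.2, 4.9]
finger_gap: -0.1
```

>>> drive_tool:
  moves: [0.05, 0, 0, 0, 0, 0, 0.05, 0, 0, 0, 0, 0, 0, 0, 0, 0, 0, 0]

```text
time: 8.62
tool_pos: [615.0, -75.0, 78.1]
tcp_rot: [155.8, 90.0, -24.2]
ft_force: [-1.3, -0.4, 5.7]
finger_gap: 0.1
```

>>> drive_tool:
  moves: [0.04, 0, 0, 0, 0, 0, 0, 0, 0, 0, 0, 0]

```text
time: 8.78
tool_pos: [615.0, -75.0, 78.0]
tcp_rot: [157.0, 90.0, -23.0]
ft_force: [-2.3, 0.5, 7.1]
finger_gap: 0.1
```

The key has bottomed at about 7 N. Hold it there, then release slowly.

>>> drive_tool:
  moves: [0, 0, 0, 0, 0, 0, 0, 0, 0, 0, 0, 0, 0, 0, 0, 0, 0, 0, 0, 0, 0, 0, 0, 0, 0, 0, 0, 0, 0, 0, 0, 0, 0, 0, 0, 0, 0, 0, 0, 0, 0, 0, 0, 0, 0, 0, 0, 0, 0, 0, 0, 0, 0, 0]

```text
time: 9.53
tool_pos: [615.0, -75.0, 78.0]
tcp_rot: [155.4, 90.0, -24.6]
ft_force: [-2.5, -0.6, 7.8]
finger_gap: -0.1
```

>>> drive_tool:
  moves: [-0.3, 0, 0, 0, 0, 0, -0.4, 0, 0, 0, 0, 0, -0.5, 0, 0, 0, 0, 0, -1, 0, 0, 0, 0, 0, -2, 0, 0, 0, 0, 0, -2.5, 0, 0, 0, 0, 0, -2.5, 0, 0, 0, 0, 0, -2.5, 0, 0, 0, 0, 0, 0, 0, 2, 0, 0, 0, 0, 0, 2.5, 0, 0, 0, 0, 0, 2.5, 0, 0, 0, 0, 0, 2, 0, 0, 0, 0, 0, 0, 0, 0, 0, 0, 0, 0, 0, 0, 0, 0, 0, 0, 0, 0, 0]

```text
time: 10.78
tool_pos: [525.4, -74.9, 195.0]
tcp_rot: [175.2, 89.9, -4.8]
ft_force: [0.2, -0.7, 0.5]
finger_gap: 0.3
```

Run:
```python
from h import *
s=sensors.sense();print(s['tool_pos'],s['ft_force'],s['time']);M=R.from_euler('xyz',s['tcp_rot'],degrees=True).as_matrix()
d=get('wrist','w5')
W=M@d['mount'][:3,:3]; e=s['tool_pos']+M@d['mount'][:3,3];K=d['camera_matrix']
m=(d['image'].max(2)<60).astype(np.uint8)
m=cv2.morphologyEx(m,cv2.MORPH_OPEN,np.ones((5,5),np.uint8))
nl,lab,st,ce=cv2.connectedComponentsWithStats(m)
for i in range(1,nl):
    if st[i,4]>60 and ce[i][1]<250:
        u,v=ce[i]; w=W@[(u-K[0,2])/K[0,0],(v-K[1,2])/K[1,1],1]
        z=np.median(d['z_map'][int(v)-3:int(v)+4,int(u)-3:int(u)+4])
        print(ce[i].round(),st[i,4],(e+w*z).round(1))
```

```text
[525.41056308 -74.89574666 195.0481628 ] [ 0.24333839 -0.66406352  0.53655795] 10.7833
[490.  83.] 1357 [ 620.4 -208.3  112.1]
[191.  95.] 1201 [615.1 -12.3  87. ]
[279.  95.] 1709 [614.8 -74.5  86.7]
[366.  96.] 867 [ 614.1 -136.8   87. ]
[538. 146.] 3229 [ 573.7 -309.1   31.9]
[198. 182.] 171 [552.7 -12.4  86.7]
```

View pics/w5.png

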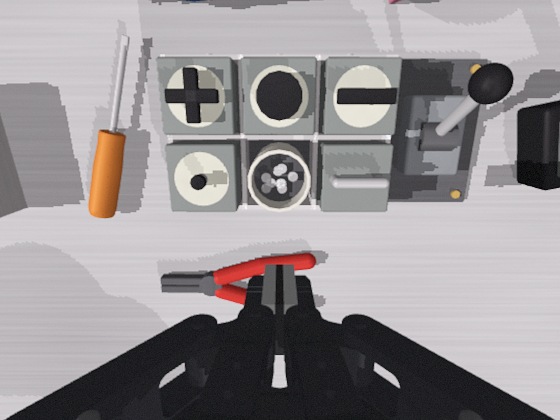

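The disc key at (279,95) is back up at about 86.7 mm, the lever ball at (490,83) is still over on the far side, and everything else is in place. The hand is clear.

```bash
python3 -c "
from bench import r
print(r.hand_in())"
```

```text
the job is handed in; nothing more can be done
None
```

The rack is started up and the job was handed in about 11 s into the 45 s allowed.

- **Lever:** I pushed it with closed fingertips until it hit its stop on the far side, where the force rose to about 14 N. After I backed off, the ball measured 38 mm past the pivot, which is the stop position, and it was still leaning over in the last picture.
- **Disc key:** I pressed the grey disc module's key (far row, middle bay) fully down, with the fingertips at 78.0 mm and 7–8 N. I kept it at the bottom for about a second and released it. It sprang back up, measuring 86.7 mm against 86 mm nominal; the other keys read about 87 mm.
- **Everything else:** The final wrist picture showed the other keys, modules, pot, pliers and screwdriver in place. The drill and board were outside that view, but the arm did not go near them. The hand was clear, with the tip at 195 mm and no contact force.

One check disagreed along the way. My first approach to the disc ended 4.5 mm off in y because the arm had still been settling at the earlier reading. I corrected it above the key before touching anything.

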